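# Put the chromatography columns away in order of length

## Robot

A 6-joint arm with a two-finger parallel gripper is mounted at the origin on the work surface. World frame = base frame: x ahead of the robot, y to its left, z up, the work surface at z = 0. Lengths are in mm, angles in degrees, forces in N, time in s.
With the tool pointing down it reaches from about 350 to 850 mm from the base axis. Payload 8.1 kg.
Tool frame: the origin (TCP) lies on the centre line of the jaws, within the pads' length; the fingertips stand 19 mm ahead of it and the grasp point (between the pads) is the TCP; z points along the fingers, y is the line along which they close (so a half turn about z gives the same grasp; the last joint's range is limited). The gripper opens to 85 mm and grips with 20 to 120 N. Pads are 22 mm wide; open, the fingers measure 114 mm over their backs; the gripper's body (76 mm by 85 mm) begins 54 mm behind the grasp point. The pads swing forward as they close: fully open they stand 13 mm farther back than shut.
Start: joints at [65.466, 7.471, 85.268, -0, 87.261, -4.893], TCP at [201.654, 565.103, 250.292] pointing down, gripper open.
Joint ranges: [-169.43, 169.43], [-51.17, 129.36], [1.28, 143.12], [-76.62, 256.62], [0, 156.53], [-152.29, 152.29]. Speed limits (degrees/s): [136.94, 136.94, 159.86, 180, 180, 180].

## Interface

Orientations are given as [roll, pitch, yaw] about the fixed x, y, z axes, in that order (R = Rz(yaw) Ry(pitch) Rx(roll)).
In Python, from bench import r gives the robot as it stands. The module is installed in compiled form; this text tells all that it offers.
- The arm moves only by the tool servo_tool, never from a script. Its arguments are lists of equal length, an entry for each row: "fingers": the finger opening in m, from 0 to 0.0854; "linear": the shift along the tool's x, y, z in m, a list of three; "rotation": the turn, a rotation vector about the tool's x, y, z in degrees, a list of three. A call has 1 to 10 rows; each row is the pose to reach, as a shift and turn from the pose commanded when the call began, along the tool's axes at that moment; what a row does not reach only later rows make up. A row lasts 1/10 s, in which the tool goes at most 50 mm and 8.59 degrees, less where a joint would pass 70% of its speed; a pose out of reach is approached as far as the arm can. A call with a gripper value outside its range is refused whole. The fingers move at their own pace and stop on an object; "force" is the grip in N (left out, the last holds). Time passes only in rows, so rows that repeat a pose let the fingers close. It gives the time, the measured TCP pose, the force, the opening and the grip force at its end, in the units of the state.
- r.sense(): the state, without advancing time (a new reading comes with each control period).
- r.snapshot(name): name is "side" or "top" or "wrist"; returns a dict with "frame" (420x560x3 uint8, red, green, blue), "fx", "fy", "cx", "cy" (pixels), "camera_from_world" (4x4, takes a point from world to camera coordinates). Camera axes: x right, y up, looking along -z (the intrinsics and any distortion apply to the point x, -y, -z); pixel columns grow to the right and rows downward; lengths in mm; the calibration is good to about 2 mm. A picture is of the moment at which its call begins. There is no depth.
- r.hand_in(): hands the job in; it is judged then, once.
The state is a dict: "time": time; "joint_pos": joint angles; "qd": joint speeds; "joint_efforts": joint torques, N m; "tool_pos": TCP position; "tcp_rot": TCP orientation; "ft_force": force on the tool from outside, world axes, zero at the start; "wrist_torque": the same for the moment, N m; "finger_gap": finger opening in mm; "grip_force": force on a finger pad.
Only numpy, scipy, OpenCV 4.12 (cv2) and the standard library are available. Lean on these libraries where they do the work, as an engineer would, in place of code of your own. Each camera call takes 0.05 s, during which the arm holds its last target. There are 200 camera calls.

## Task

Put the four steel chromatography columns away on the white column rack in order of length: the shortest in the place next to the index-card holder, then longer and longer, the longest in the place next to the carrying handle. Lay each one down level in the notches of both bars, centred across the rack, without dropping it, and leave the bottle, wrench and vial tray where they are.

Things in the scene. Friction and masses are not known exactly. Their poses are not given: they have to be found in the camera images.
- column_50_center (a point): The shortest of four steel columns that differ only in length: 78 mm over its end fittings, 94 mm over the plugs. Round tube 12.7 mm across with a white label; hexagonal fittings, 17 mm across flats, keep it from rolling; 42 mm of free tube between them. About 165 g. The point is its centre, 11.5 mm above the bench at the start (on a 3 mm mat); x along the tube, z up. Ends alike.
- column_100_center (a point): The second shortest of four steel columns that differ only in length: 128 mm over its end fittings, 144 mm over the plugs. Round tube 12.7 mm across with a white label; hexagonal fittings, 17 mm across flats, keep it from rolling; 92 mm of free tube between them. About 210 g. The point is its centre, 11.5 mm above the bench at the start (on a 3 mm mat); x along the tube, z up. Ends alike.
- column_150_center (a point): The second longest of four steel columns that differ only in length: 178 mm over its end fittings, 194 mm over the plugs. Round tube 12.7 mm across with a white label; hexagonal fittings, 17 mm across flats, keep it from rolling; 142 mm of free tube between them. About 255 g. The point is its centre, 11.5 mm above the bench at the start (on a 3 mm mat); x along the tube, z up. Ends alike.
- column_200_center (a point): The longest of four steel columns that differ only in length: 228 mm over its end fittings, 244 mm over the plugs. Round tube 12.7 mm across with a white label; hexagonal fittings, 17 mm across flats, keep it from rolling; 192 mm of free tube between them. About 300 g. The point is its centre, 11.5 mm above the bench at the start (on a 3 mm mat); x along the tube, z up. Ends alike.
- rack: White column rack, fixed to the bench. Origin: its middle, at bench level; x across the rack, along a stored column, z up. Two bars along y at x = -28 and 28 mm, 8 mm thick, have V notches (45 degrees, 40 mm wide at the top, 24 to 44 mm high) at y = -90, -30, 30, 90 mm: the four places. A column lies in both notches, centred at x = 0, its axis 33 mm up (37 for the shortest). Bare bench between the bars.
- card_holder: Index-card holder: small black tent with a white card on both slopes, 64 x 30 mm, 34 mm high, fixed on an end block (24 mm high) of the rack: at y = 150 or -150 mm in the rack's frame, x = 0, at one end or the other from start to start; a steel carrying handle stands on the other end block. Origin: centre of its foot. The rack's places are 60, 120, 180, 240 mm from it.
- bottle: Bystander: glass bottle with a blue cap, 70 mm in diameter, 140 mm high, standing beyond the work. Origin: centre of its foot.
- wrench: Bystander: open-end wrench lying flat, 160 mm long along its x, beyond the work. Origin: middle of its underside.
- vial_tray: Bystander: grey tray of small amber vials, 75 x 110 mm and 37 mm high, beyond the work. Origin: centre of its underside.

How it is judged (in metres and radians):
At the end, for the whole second after the job is handed in: Counted from the card holder, the 50, 100, 150, 200 mm columns lie in places 1 to 4: each centre within 10 mm of its place along the row and 12 mm of the rack's middle line, 28 to 41 mm above the bench (seated in the notches), level and along the rack's x within 0.1 rad, released and at rest (horizontal distance between column_50_center and card_holder between 0.05 and 0.07 m and x of column_50_center in the frame of rack between -0.012 and 0.012 m and z of column_50_center in the frame of rack between 0.028 and 0.041 m and angle between the x axis of each of column_50_center, column_100_center, column_150_center, column_200_center and the x axis of rack, either way round below 0.1 rad and linear speed of each of column_50, column_100, column_150, column_200 below 0.02 m/s and angular speed of each of column_50, column_100, column_150, column_200 below 0.3 rad/s and horizontal distance between column_100_center and card_holder between 0.11 and 0.13 m and x of column_100_center in the frame of rack between -0.012 and 0.012 m and z of column_100_center in the frame of rack between 0.028 and 0.041 m and horizontal distance between column_150_center and card_holder between 0.17 and 0.19 m and x of column_150_center in the frame of rack between -0.012 and 0.012 m and z of column_150_center in the frame of rack between 0.028 and 0.041 m and horizontal distance between column_200_center and card_holder between 0.23 and 0.25 m and x of column_200_center in the frame of rack between -0.012 and 0.012 m and z of column_200_center in the frame of rack between 0.028 and 0.041 m); the robot touches nothing.
It fails at once if the bottle is pushed more than 25 mm from its place (distance of bottle from where it was at the start of the episode above 0.025 m).
It fails at once if the wrench is pushed more than 25 mm from its place (distance of wrench from where it was at the start of the episode above 0.025 m).
It fails at once if the vial tray is pushed more than 25 mm from its place (distance of vial_tray from where it was at the start of the episode above 0.025 m).
It fails at once if a column is dropped or thrown (moves faster than 0.7 m/s, as after a fall of 25 mm, while out of the fingers) ((linear speed of column_50 above 0.7 m/s and contact force between the fingers and column_50 below 0.05 N) or (linear speed of column_100 above 0.7 m/s and contact force between the fingers and column_100 below 0.05 N) or (linear speed of column_150 above 0.7 m/s and contact force between the fingers and column_150 below 0.05 N) or (linear speed of column_200 above 0.7 m/s and contact force between the fingers and column_200 below 0.05 N)).
It also fails if it takes over 122 s, if anything falls off the work surface, if the arm or the gripper's body presses on something with over 40 N, if the wrist force passes 120 N, or if a joint passes its speed limit or range.

## Working session

There is one attempt and no reset: what is moved stays moved. The work goes in short steps, Python scripts to look and compute and a tool call to move; the robot and the scene stay as the last step left them, time stands still between calls to the robot, and variables do not carry over. Pictures are saved under pics/ and viewed, at most 14 in all, crops included, and the job is handed in when it is done.

Besides the shell and the picture viewer there is one more tool, called after ">>>" in YAML: its name, and indented under it one key for each argument. servo_tool: Moves the arm, as the interface text tells. Its arguments: {"type":"object","properties":{"fingers":{"type":"array","items":{"type":"number"}},"linear":{"type":"array","items":{"type":"array","items":{"type":"number"}}},"rotation":{"type":"array","items":{"type":"array","items":{"type":"number"}}},"force":{"type":"number"}},"required":["fingers","linear","rotation"]}

```bash
mkdir -p pics
python3 - <<'E'
from bench import r
import cv2,pickle
d={}
for n in("top","side"):
    s=r.snapshot(n); d[n]=s; cv2.imwrite(f"pics/{n}0.png",cv2.resize(s["frame"][:,:,::-1],(800,600)))
    print(n,s["fx"],s["fy"],s["cx"],s["cy"],s["camera_from_world"].round(3).tolist(),[k for k in s])
pickle.dump(d,open("d0.pkl","wb"))
s=r.sense();print(s)
E
```

```text
top 429.2996388315629 429.2996388315629 274.45035394608544 209.04225261592313 [[-0.189, -0.982, -0.003, 94.531], [0.961, -0.186, 0.204, -616.812], [-0.201, 0.035, 0.979, -788.739], [0.0, 0.0, 0.0, 1.0]] ['frame', 'fx', 'fy', 'cx', 'cy', 'camera_from_world']
side 408.9108169704899 408.9108169704899 278.6245579804039 207.89700058263443 [[0.753, -0.658, -0.01, -467.646], [0.412, 0.459, 0.787, -283.071], [-0.513, -0.597, 0.617, -637.703], [0.0, 0.0, 0.0, 1.0]] ['frame', 'fx', 'fy', 'cx', 'cy', 'camera_from_world']
{'time': 0.1, 'joint_pos': array([ 6.54649513e+01,  7.51330797e+00,  8.53269292e+01, -9.89877404e-04,
        8.72614220e+01, -4.89291862e+00]), 'qd': array([-0.01376558, -0.2020603 , -0.04572743, -0.03672973, -0.0660486 ,
        0.02242893]), 'joint_efforts': array([ 1.75639943e-03, -5.70952427e+01, -5.01941442e+01, -3.10837722e-04,
        8.31239362e-03, -1.15740550e-04]), 'tool_pos': array([201.46397009, 564.64157382, 249.28568453]), 'tcp_rot': array([-1.79898627e+02, -7.68583139e-03,  1.60357911e+02]), 'ft_force': array([-0.07622282, -0.15675207,  0.02362798]), 'wrist_torque': array([ 0.02165952, -0.04663018, -0.04513566]), 'grip_force': 0.0, 'finger_gap': 85.1891761776195}
```

View pics/top0.png

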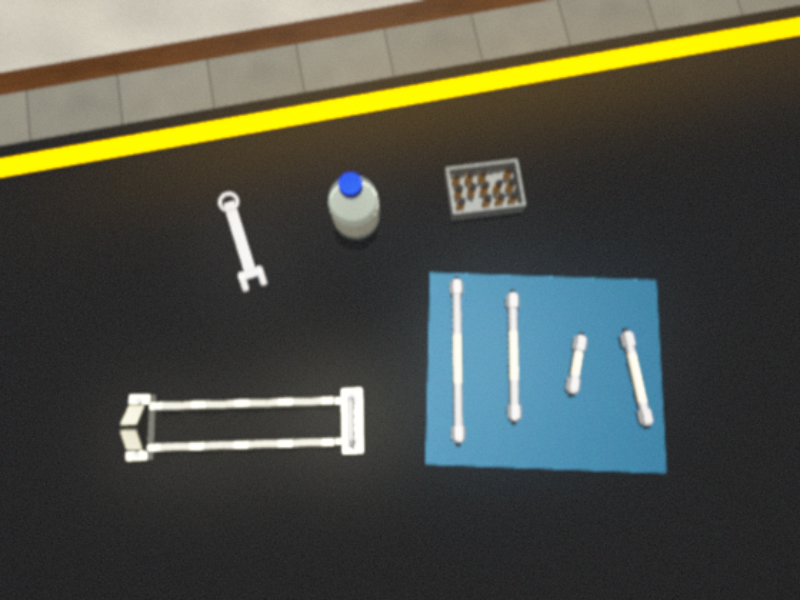

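View pics/side0.png

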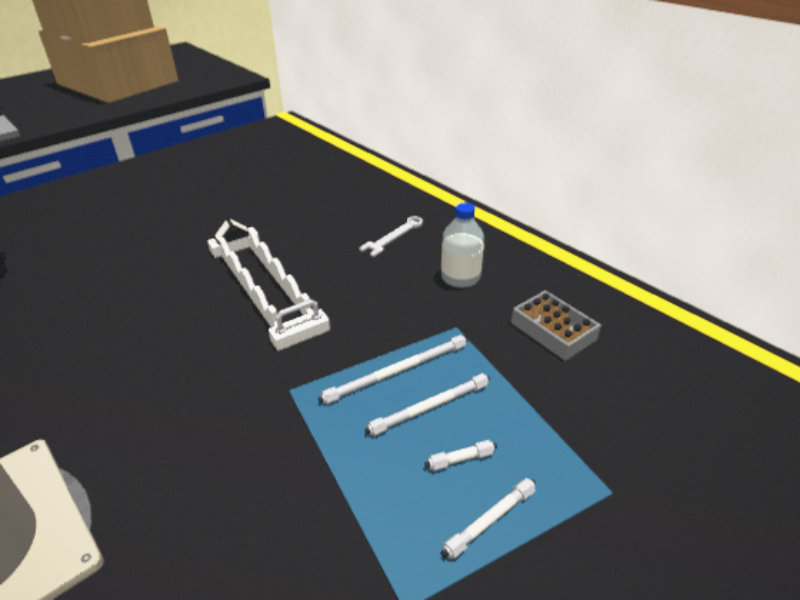

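Top view (800x600 pixels): the card holder is at the left end of the rack (133,427) and the handle at the right (352,420). On the mat, from left to right, are the 200 (458,360), 150 (513,357), 50 (577,364) and 100 (637,378) columns.

```bash
cat > h.py <<'E'
import numpy as np,cv2
def ray(s,u,v,z):
    T=s["camera_from_world"];R=T[:3,:3];c=-R.T@T[:3,3]
    d=R.T@np.array([(u-s["cx"])/s["fx"],-(v-s["cy"])/s["fy"],-1.]); return c+d*(z-c[2])/d[2]
def proj(s,P):
    T=s["camera_from_world"];p=np.atleast_2d(P)@T[:3,:3].T+T[:3,3]
    return np.c_[s["cx"]-s["fx"]*p[:,0]/p[:,2], s["cy"]+s["fy"]*p[:,1]/p[:,2]]
def rackpts(c,yaw,L):
    a=np.radians(yaw);L=np.array(L,float);return np.c_[c[0]+np.cos(a)*L[:,0]-np.sin(a)*L[:,1],c[1]+np.sin(a)*L[:,0]+np.cos(a)*L[:,1],L[:,2]]
E
python3 - <<'E'
from h import *;import pickle
d=pickle.load(open("d0.pkl","rb"));k=1.42857
for n in("top","side"):
    s=d[n];f=s["frame"].astype(int)
    m=((f[:,:,0]>95)).astype(np.uint8)
    # columns only: region near mat
    box={"top":(300,200,465,328),"side":(200,230,400,415)}[n]
    mm=np.zeros_like(m);mm[box[1]:box[3],box[0]:box[2]]=m[box[1]:box[3],box[0]:box[2]]
    N,l,st,ce=cv2.connectedComponentsWithStats(mm)
    for i in range(1,N):
        if st[i,4]<60: continue
        p=np.argwhere(l==i)[:,::-1].astype(float)
        W=np.array([ray(s,u,v,11.5)[:2] for u,v in p]);c=W.mean(0);_,_,V=np.linalg.svd(W-c);t=(W-c)@V[0]
        mid=c+V[0]*(t.max()+t.min())/2
        print(n,st[i,4],mid.round(1),"len",round(np.ptp(t)),"yaw",round(np.degrees(np.arctan2(V[0,1],V[0,0]))%180,1))
s=d["top"]
A=ray(s,138/k,427.5/k,24);B=ray(s,352/k,420.5/k,24);print("card",A,"handle",B,np.linalg.norm(A-B))
E
```

```text
top 5111 [ 513.4 -115.4] len 251 yaw 159.0
top 629 [ 455.2 -348.9] len 140 yaw 177.4
top 427 [ 490.8 -268.9] len 90 yaw 156.3
side 236 [474.7  48.9] len 71 yaw 158.8
side 144 [ 758.3 -223.1] len 67 yaw 70.1
side 828 [532.3 -99.5] len 240 yaw 168.7
side 752 [ 522.  -180.6] len 190 yaw 168.0
side 468 [ 492.  -267.5] len 88 yaw 157.1
side 842 [ 457.3 -347.3] len 140 yaw 177.7
card [518.50093653 357.74274722  24.        ] handle [471.3827912   62.46143081  24.        ] 299.01701530090395
```

```bash
cat >> h.py <<'E'
from scipy.spatial.transform import Rotation as Ro
def go(r,x,y,z,yaw):
    s=r.sense();R=Ro.from_euler("xyz",s["tcp_rot"],degrees=True).as_matrix()
    d=R.T@(np.array([x,y,z])-s["tool_pos"]); G=Ro.from_euler("xyz",[180,0,yaw],degrees=True).as_matrix()
    print("t",round(s["time"],2),"tcp",s["tool_pos"].round(1),s["tcp_rot"].round(1),"gap",round(s["finger_gap"],1),"grip",round(s["grip_force"],1),"| lin m",(d/1000).round(4),"rot",Ro.from_matrix(R.T@G).as_rotvec(degrees=True).round(2))
def colfit(s,W,z=11.5):
    c=W.mean(0);_,_,V=np.linalg.svd(W-c);t=(W-c)@V[0]
    return c+V[0]*(t.max()+t.min())/2,np.ptp(t),np.degrees(np.arctan2(V[0,1],V[0,0]))%180
E
python3 - <<'E'
from h import *;from bench import r;import pickle
d=pickle.load(open("d0.pkl","rb"));k=1.42857;s=d["top"]
for n,a in dict(c200=(457.3,280,459,443),c150=(512.7,292,514,421),c50=(580.5,335,573,393),c100=(627,331,646.5,426)).items():
    P=ray(s,a[0]/k,a[1]/k,11.5);Q=ray(s,a[2]/k,a[3]/k,11.5);D=P-Q;print(n,(P+Q)[:2]/2,np.linalg.norm(D),np.degrees(np.arctan2(D[1],D[0]))%180)
print(rackpts((494.9,210.1),-9.06,[[0,90,33],[0,30,33],[0,-30,33],[0,-90,33]]).round(1))
go(r,525,-95,200,168.7)
E
```

```text
c200 [ 528.10145838 -102.79815597] 235.82030614794155 168.43696748878517
c150 [ 518.87711574 -182.54617841] 187.21754619583842 167.36616737844088
c50 [ 489.40130732 -269.56966021] 85.1608961209443 158.3061114550917
c100 [ 453.59799138 -348.81617308] 136.75663499938202 176.2181213819436
[[509.1 299.   33. ]
 [499.6 239.7  33. ]
 [490.2 180.5  33. ]
 [480.7 121.2  33. ]]
t 0.1 tcp [201.5 564.6 249.3] [-179.9   -0.   160.4] gap 85.2 grip 0.0 | lin m [-0.5265 -0.5124  0.0501] rot [-0.1  -0.02 -8.34]
```

>>> servo_tool:
  fingers: [0.045,0.045,0.045,0.045,0.045,0.045,0.045,0.045,0.045,0.045]
  linear:
    - [-0.03,-0.03,0]
    - [-0.06,-0.058,0]
    - [-0.09,-0.088,0]
    - [-0.12,-0.117,0]
    - [-0.15,-0.146,0]
    - [-0.18,-0.175,0]
    - [-0.21,-0.204,0]
    - [-0.24,-0.234,0]
    - [-0.27,-0.263,0]
    - [-0.3,-0.292,0]
  rotation:
    - [0,0,-1]
    - [0,0,-2]
    - [0,0,-3]
    - [0,0,-4]
    - [0,0,-5]
    - [0,0,-6]
    - [0,0,-7]
    - [0,0,-8]
    - [0,0,-8.3]
    - [0,0,-8.3]
  force: 80

```text
time: 1.1
tool_pos: [386.3, 187.6, 250.1]
tcp_rot: [-180.0, -0.0, 168.7]
ft_force: [0.5, 0.4, -0.0]
finger_gap: 44.7
grip_force: 0.0
```

```bash
python3 -c "
from h import *;from bench import r
go(r,525,-95,200,168.7)"
```

```text
t 1.1 tcp [386.3 187.6 250.1] [-180.    -0.   168.7] gap 44.7 grip 0.0 | lin m [-0.1915 -0.2499  0.05  ] rot [-0.   -0.01 -0.02]
```

>>> servo_tool:
  fingers: [0.045,0.045,0.045,0.045,0.045,0.045,0.045,0.045,0.045,0.045]
  linear:
    - [-0.024,-0.031,0]
    - [-0.048,-0.063,0]
    - [-0.072,-0.094,0.01]
    - [-0.096,-0.125,0.02]
    - [-0.12,-0.156,0.03]
    - [-0.144,-0.187,0.04]
    - [-0.168,-0.219,0.05]
    - [-0.1915,-0.25,0.05]
    - [-0.1915,-0.25,0.05]
    - [-0.1915,-0.25,0.05]
  rotation:
    - [0,0,0]
    - [0,0,0]
    - [0,0,0]
    - [0,0,0]
    - [0,0,0]
    - [0,0,0]
    - [0,0,0]
    - [0,0,0]
    - [0,0,0]
    - [0,0,0]

```text
time: 2.1
tool_pos: [524.3, -94.2, 199.5]
tcp_rot: [180.0, -0.1, 168.6]
ft_force: [-1.3, 0.4, 0.2]
finger_gap: 44.8
grip_force: 0.0
```

Run:
```python
from h import *;from bench import r;import pickle
go(r,530,-101,100,168.6)
s=r.snapshot("wrist");pickle.dump(s,open("w1.pkl","wb"));cv2.imwrite("pics/w1.png",s["frame"][:,:,::-1])
for p in [(0,0),(559,0),(0,419),(559,419)]: print(ray(s,*p,11.5).round())
```

```text
t 2.1 tcp [524.3 -94.2 199.5] [ 1.800e+02 -1.000e-01  1.686e+02] gap 44.8 grip 0.0 | lin m [-0.0071 -0.0056  0.0995] rot [ 0.02 -0.1  -0.05]
[ 327. -292.   12.]
[418. 157.  12.]
[ 754. -504.   12.]
[892. 183.  12.]
```

View pics/w1.png

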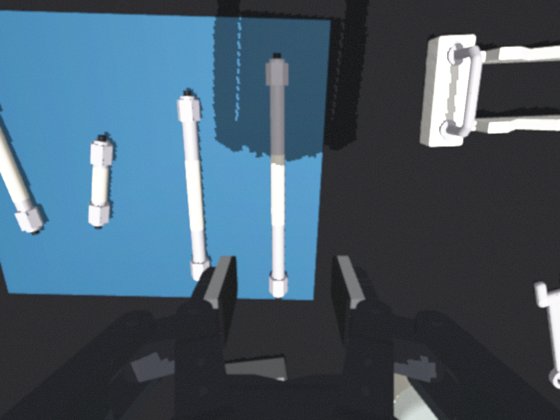

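The wrist view shows three columns clearly, by their fitting ends: 200 from (277,58) to (278,297), 150 from (189,97) to (200,279), 50 from (102,140) to (98,225). The handle block is at upper right, centred near (449,92).

Run:
```python
from h import *;from bench import r;import pickle
s=pickle.load(open("w1.pkl","rb"))
for n,a in dict(c200=(277,59,278.5,296),c150=(188.5,97,200.5,278),c50=(101.5,140,98.5,224)).items():
    P=ray(s,a[0],a[1],11.5);Q=ray(s,a[2],a[3],11.5);D=P-Q;print(n,(P+Q)[:2]/2,np.linalg.norm(D),np.degrees(np.arctan2(D[1],D[0]))%180)
for p in [(428,37),(475,36),(422,145),(464,146),(449,92)]: print(ray(s,*p,24).round(1))
```

```text
c200 [ 531.62784862 -102.02996543] 236.8276776573248 168.65367155706633
c150 [ 520.0512235  -182.36196925] 183.45698897877452 167.47290600321418
c50 [ 490.44881072 -269.19135909] 85.48240049816447 156.8852901304108
[424.8  44.9  24. ]
[431.6  82.3  24. ]
[511.6  34.   24. ]
[520.   70.9  24. ]
[471.   59.7  24. ]
```

>>> servo_tool:
  fingers: [0.045,0.045,0.045,0.045,0.045,0.045,0.045,0.045]
  linear:
    - [-0.004,-0.003,0.03]
    - [-0.0078,-0.0065,0.06]
    - [-0.0078,-0.0065,0.09]
    - [-0.0078,-0.0065,0.12]
    - [-0.0078,-0.0065,0.145]
    - [-0.0078,-0.0065,0.16]
    - [-0.0078,-0.0065,0.17]
    - [-0.0078,-0.0065,0.1745]
  rotation:
    - [0,0,0]
    - [0,0,0]
    - [0,0,0]
    - [0,0,0]
    - [0,0,0]
    - [0,0,0]
    - [0,0,0]
    - [0,0,0]

```text
time: 2.95
tool_pos: [530.9, -100.9, 25.5]
tcp_rot: [180.0, -0.0, 168.7]
ft_force: [0.0, 0.8, 0.9]
finger_gap: 44.8
grip_force: 0.0
```

>>> servo_tool:
  fingers: [0.02,0.015,0,0,0,0,0,0]
  linear:
    - [0,0,0]
    - [0,0,0]
    - [0,0,0]
    - [0,0,0]
    - [0,0,0]
    - [0,0,0]
    - [0,0,0]
    - [0,0,0]
  rotation:
    - [0,0,0]
    - [0,0,0]
    - [0,0,0]
    - [0,0,0]
    - [0,0,0]
    - [0,0,0]
    - [0,0,0]
    - [0,0,0]

```text
time: 3.75
tool_pos: [532.1, -101.7, 27.4]
tcp_rot: [-180.0, 0.1, 168.7]
ft_force: [-2.3, 0.4, 6.9]
finger_gap: 9.5
grip_force: 78.5
```

Run:
```python
from bench import r;import cv2
s=r.snapshot("wrist");cv2.imwrite("pics/w2.png",s["frame"][:,:,::-1])
d=r.sense();print(d["tool_pos"],d["ft_force"],d["finger_gap"],d["grip_force"])
```

```text
[ 532.09830392 -101.72692618   27.37450004] [-1.21886696  1.7032056   6.78125303] 8.875338383107987 78.49725008010864
```

View pics/w2.png

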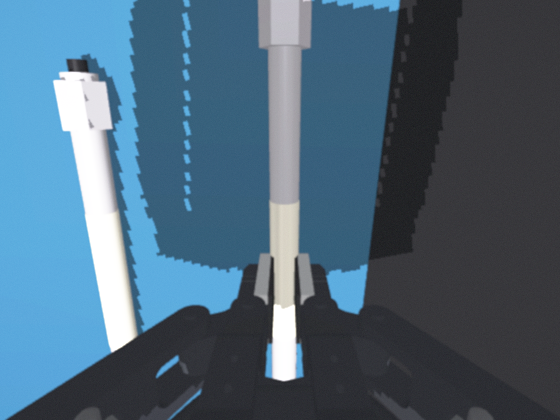

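The wrist view shows the tube between the pads at (285,280), but only the tips are gripping. The gap of 8.9 mm is less than 12.7, so the fingers sit too high. I'll open and go lower.

>>> servo_tool:
  fingers: [0.025,0.025,0.025,0.025,0.025,0.025,0.025]
  linear:
    - [0,0,0]
    - [0,0,0]
    - [0,0,0]
    - [0,0,0.001]
    - [0,0,0.002]
    - [0,0,0.003]
    - [0,0,0.003]
  rotation:
    - [0,0,0]
    - [0,0,0]
    - [0,0,0]
    - [0,0,0]
    - [0,0,0]
    - [0,0,0]
    - [0,0,0]

```text
time: 4.5
tool_pos: [530.8, -101.4, 22.4]
tcp_rot: [180.0, -0.0, 168.7]
ft_force: [-0.2, 0.0, -0.3]
finger_gap: 24.5
grip_force: 0.0
```

>>> servo_tool:
  fingers: [0,0,0,0,0]
  linear:
    - [0,0,0]
    - [0,0,0]
    - [0,0,0]
    - [0,0,0]
    - [0,0,0]
  rotation:
    - [0,0,0]
    - [0,0,0]
    - [0,0,0]
    - [0,0,0]
    - [0,0,0]

```text
time: 5.0
tool_pos: [531.0, -101.5, 22.9]
tcp_rot: [-180.0, -0.0, 168.7]
ft_force: [-2.8, 1.1, 4.2]
finger_gap: 9.5
grip_force: 78.4
```

>>> servo_tool:
  fingers: [0.025,0.025,0.025,0.025,0.025,0.025,0.025]
  linear:
    - [0,0,0]
    - [0,0,0]
    - [0,0,0]
    - [0,0,0.001]
    - [0,0,0.002]
    - [0,0,0.003]
    - [0,0,0.003]
  rotation:
    - [0,0,0]
    - [0,0,0]
    - [0,0,0]
    - [0,0,0]
    - [0,0,0]
    - [0,0,0]
    - [0,0,0]

```text
time: 5.7
tool_pos: [531.3, -101.5, 21.9]
tcp_rot: [-180.0, -0.0, 168.7]
ft_force: [-11.7, 2.3, 23.4]
finger_gap: 25.1
grip_force: 11.7
```

>>> servo_tool:
  fingers: [0,0,0,0,0]
  linear:
    - [0,0,0]
    - [0,0,0]
    - [0,0,0]
    - [0,0,0]
    - [0,0,0]
  rotation:
    - [0,0,0]
    - [0,0,0]
    - [0,0,0]
    - [0,0,0]
    - [0,0,0]

```text
time: 6.2
tool_pos: [533.0, -101.9, 22.6]
tcp_rot: [-180.0, 0.2, 168.7]
ft_force: [-5.3, 2.7, 19.8]
finger_gap: 9.6
grip_force: 80.2
```

>>> servo_tool:
  fingers: [0,0,0,0,0,0,0,0]
  linear:
    - [0,0,-0.002]
    - [0,0,-0.005]
    - [0,0,-0.015]
    - [0,0,-0.03]
    - [0,0,-0.05]
    - [0,0,-0.07]
    - [0,0,-0.08]
    - [0,0,-0.08]
  rotation:
    - [0,0,0]
    - [0,0,0]
    - [0,0,0]
    - [0,0,0]
    - [0,0,0]
    - [0,0,0]
    - [0,0,0]
    - [0,0,0]

```text
time: 7.0
tool_pos: [532.6, -101.9, 102.4]
tcp_rot: [-180.0, 0.2, 168.7]
ft_force: [0.1, -1.2, -2.6]
finger_gap: 9.4
grip_force: 78.1
```

Run:
```python
from bench import r;import cv2,pickle;from h import *
s=r.snapshot("side");cv2.imwrite("pics/s3.png",s["frame"][:,:,::-1])
w=r.snapshot("wrist");cv2.imwrite("pics/w3.png",w["frame"][:,:,::-1]);pickle.dump((s,w),open("d3.pkl","wb"))
go(r,480.7,121.2,120,170.94)
```

```text
t 7.1 tcp [ 530.9 -101.4   99.6] [180.   -0.  168.7] gap 9.3 grip 78.1 | lin m [ 0.093   0.2084 -0.0204] rot [ 0.   -0.   -2.28]
```

View pics/s3.png

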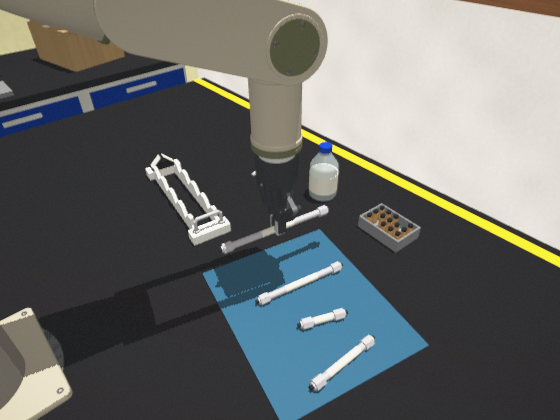

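The 200 column is lifted level at (275,228), held at its middle. Now over to place 4.

>>> servo_tool:
  fingers: [0,0,0,0,0,0,0,0,0,0]
  linear:
    - [0,0,-0.02]
    - [0.01,0.02,-0.03]
    - [0.02,0.05,-0.03]
    - [0.035,0.08,-0.03]
    - [0.05,0.11,-0.03]
    - [0.065,0.14,-0.03]
    - [0.078,0.17,-0.03]
    - [0.087,0.195,-0.03]
    - [0.093,0.208,-0.03]
    - [0.093,0.208,-0.03]
  rotation:
    - [0,0,0]
    - [0,0,0]
    - [0,0,0]
    - [0,0,0]
    - [0,0,-0.5]
    - [0,0,-1]
    - [0,0,-1.5]
    - [0,0,-2]
    - [0,0,-2.3]
    - [0,0,-2.3]

```text
time: 8.1
tool_pos: [479.6, 122.1, 128.6]
tcp_rot: [-180.0, -0.1, 171.1]
ft_force: [-0.4, -0.9, -4.6]
finger_gap: 9.2
grip_force: 78.5
```

Run:
```python
from bench import r;import cv2,pickle;from h import *
w=r.snapshot("wrist");pickle.dump(w,open("d4.pkl","wb"));f=w["frame"].copy()
for y in(-90,-30,30,90):
  for x in(-28,28):
    for q in [(x,y-20,44),(x,y,24),(x,y+20,44)]:
      u,v=proj(w,rackpts((494.9,210.1),-9.06,[q]))[0]; cv2.circle(f,(int(round(u)),int(round(v))),2,(255,0,0),-1)
cv2.imwrite("pics/w4.png",cv2.resize(f,None,fx=1.4,fy=1.4)[:,:,::-1])
go(r,480.7,121.2,60,170.94)
```

```text
t 8.15 tcp [480.  121.  128.9] [-1.799e+02 -1.000e-01  1.711e+02] gap 9.3 grip 78.5 | lin m [-0.0007  0.0003  0.0689] rot [-0.05 -0.08  0.12]
```

View pics/w4.png

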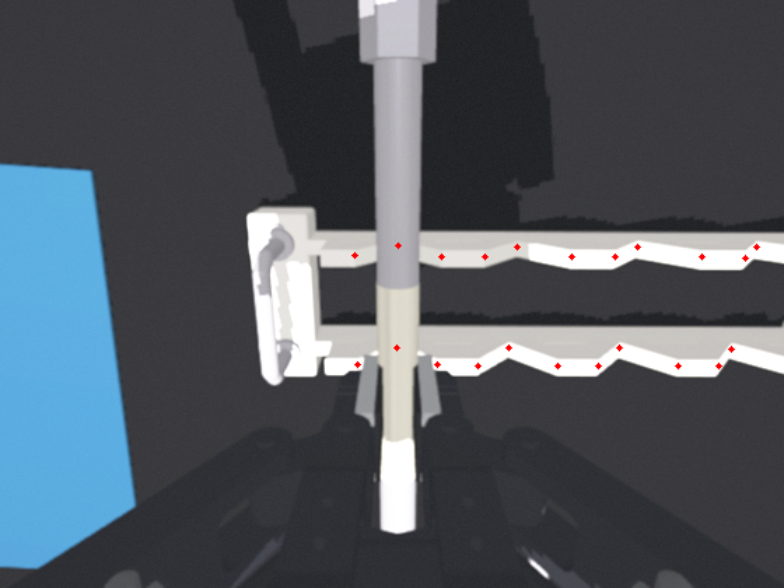

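The overlay of the estimated rack matches the bars and notches within a millimetre or so. The place 4 notch bottoms are at (398,246) and (397,348), under the tube. Lowering.

>>> servo_tool:
  fingers: [0,0,0,0,0,0,0,0]
  linear:
    - [-0.0007,0,0.02]
    - [-0.0007,0,0.04]
    - [-0.0007,0,0.06]
    - [-0.0007,0,0.07]
    - [-0.0007,0,0.076]
    - [-0.0007,0,0.08]
    - [-0.0007,0,0.0835]
    - [-0.0007,0,0.0845]
  rotation:
    - [0,0,0]
    - [0,0,0]
    - [0,0,0]
    - [0,0,0]
    - [0,0,0]
    - [0,0,0]
    - [0,0,0]
    - [0,0,0]

```text
time: 8.95
tool_pos: [481.8, 120.6, 45.6]
tcp_rot: [180.0, 0.0, 171.0]
ft_force: [0.8, -0.2, -2.5]
finger_gap: 9.3
grip_force: 78.5
```

>>> servo_tool:
  fingers: [0,0]
  linear:
    - [0,0,0]
    - [0,0,0]
  rotation:
    - [0,0,0]
    - [0,0,0]

```text
time: 9.15
tool_pos: [481.8, 120.8, 45.8]
tcp_rot: [180.0, 0.0, 171.0]
ft_force: [-0.5, -0.2, -2.8]
finger_gap: 9.8
grip_force: 78.5
```

Still carrying the weight; lower a bit at a time to contact.

>>> servo_tool:
  fingers: [0,0,0,0]
  linear:
    - [0,0,0.001]
    - [0,0,0.002]
    - [0,0,0.002]
    - [0,0,0.002]
  rotation:
    - [0,0,0]
    - [0,0,0]
    - [0,0,0]
    - [0,0,0]

```text
time: 9.55
tool_pos: [482.3, 121.3, 44.2]
tcp_rot: [179.9, 0.1, 171.0]
ft_force: [-0.8, 3.1, 4.9]
finger_gap: 9.3
grip_force: 79.3
```

>>> servo_tool:
  fingers: [0.02,0.03,0.03,0.03,0.03,0.03,0.03,0.03,0.03,0.03]
  linear:
    - [0,0,0]
    - [0,0,0]
    - [0,0,0]
    - [0,0,0]
    - [0,0,-0.01]
    - [0,0,-0.025]
    - [0,0,-0.05]
    - [0,0,-0.08]
    - [0,0,-0.1]
    - [0,0,-0.1]
  rotation:
    - [0,0,0]
    - [0,0,0]
    - [0,0,0]
    - [0,0,0]
    - [0,0,0]
    - [0,0,0]
    - [0,0,0]
    - [0,0,0]
    - [0,0,0]
    - [0,0,0]

```text
time: 10.55
tool_pos: [484.0, 121.0, 147.8]
tcp_rot: [179.9, 0.4, 171.0]
ft_force: [0.5, 0.4, -0.0]
finger_gap: 30.1
grip_force: 0.0
```

Run:
```python
from bench import r;import cv2,pickle;from h import *
w=r.snapshot("wrist");pickle.dump(w,open("d5.pkl","wb"));cv2.imwrite("pics/w5.png",w["frame"][:,:,::-1])
go(r,520,-182.4,100,167.5)
```

```text
t 10.6 tcp [482.9 120.9 145.7] [179.9   0.2 171. ] gap 30.2 grip 0.0 | lin m [-0.0841 -0.2937  0.0457] rot [0.08 0.24 3.46]
```

View pics/w5.png

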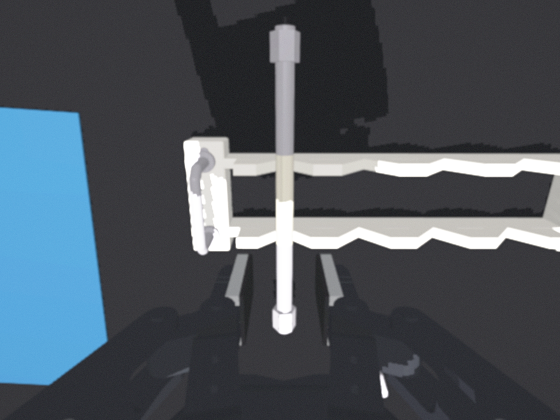

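The 200 column lies in place 4, with fitting ends at (285,27) and (284,332). I'll check its centre while going to the 150 column.

>>> servo_tool:
  fingers: [0.04,0.04,0.04,0.04,0.04,0.04,0.04,0.04,0.04,0.04]
  linear:
    - [-0.011,-0.038,0]
    - [-0.022,-0.077,0]
    - [-0.033,-0.115,0]
    - [-0.044,-0.154,0]
    - [-0.055,-0.192,0]
    - [-0.066,-0.23,0.01]
    - [-0.077,-0.268,0.025]
    - [-0.084,-0.2937,0.04]
    - [-0.084,-0.2937,0.0457]
    - [-0.084,-0.2937,0.0457]
  rotation:
    - [0,0,0]
    - [0,0,0]
    - [0,0,1]
    - [0,0,1.5]
    - [0,0,2]
    - [0,0,2.5]
    - [0,0,3]
    - [0,0,3.5]
    - [0,0,3.5]
    - [0,0,3.5]

```text
time: 11.6
tool_pos: [516.5, -182.1, 95.2]
tcp_rot: [179.9, -0.3, 167.4]
ft_force: [-0.4, 0.2, -0.1]
finger_gap: 40.0
grip_force: 0.0
```

Run:
```python
from bench import r;import cv2,pickle;from h import *
w=pickle.load(open("d5.pkl","rb"))
P=ray(w,285,27,33);Q=ray(w,284,331,33);c=(P+Q)[:2]/2;D=P-Q;print(c,np.linalg.norm(D),np.degrees(np.arctan2(D[1],D[0]))%180)
print(rackpts((0,0),9.06,[[c[0]-494.9,c[1]-210.1,0]]))
go(r,520,-182.4,23,167.5)
```

```text
[481.23485864 121.60059484] 235.69360529342765 170.89167549055907
[[  0.44123005 -89.54711675   0.        ]]
t 11.6 tcp [ 516.5 -182.1   95.2] [179.9  -0.3 167.4] gap 40.0 grip 0.0 | lin m [-0.0038  0.0004  0.0722] rot [ 0.07 -0.26 -0.12]
```

>>> servo_tool:
  fingers: [0.04,0.04,0.04,0.04,0.04,0.04,0.04]
  linear:
    - [0,0,0.02]
    - [0,0,0.035]
    - [0,0,0.045]
    - [0,0,0.05]
    - [0,0,0.05]
    - [0,0,0.05]
    - [0,0,0.05]
  rotation:
    - [0,0,0]
    - [0,0,0]
    - [0,0,0]
    - [0,0,0]
    - [0,0,0]
    - [0,0,0]
    - [0,0,0]

```text
time: 12.3
tool_pos: [518.9, -182.8, 48.5]
tcp_rot: [-180.0, 0.1, 167.5]
ft_force: [0.6, -0.9, -0.1]
finger_gap: 40.1
grip_force: 0.0
```

Run:
```python
from bench import r;from h import *
go(r,520,-182.4,22.8,167.5)
```

```text
t 12.3 tcp [ 518.9 -182.8   48.5] [-1.800e+02  1.000e-01  1.675e+02] gap 40.1 grip 0.0 | lin m [-0.001   0.0007  0.0257] rot [-0.02  0.08 -0.04]
```

>>> servo_tool:
  fingers: [0.04,0.04,0.04,0.04,0.04]
  linear:
    - [-0.001,0.0005,0.01]
    - [-0.001,0.0005,0.018]
    - [-0.001,0.0005,0.0235]
    - [-0.001,0.0005,0.025]
    - [-0.001,0.0005,0.025]
  rotation:
    - [0,0,0]
    - [0,0,0]
    - [0,0,0]
    - [0,0,0]
    - [0,0,0]

```text
time: 12.8
tool_pos: [518.9, -182.1, 21.9]
tcp_rot: [180.0, -0.1, 167.5]
ft_force: [0.3, 0.1, -0.4]
finger_gap: 40.0
grip_force: 0.0
```

>>> servo_tool:
  fingers: [0.02,0,0,0,0,0,0]
  linear:
    - [0,0,0]
    - [0,0,0]
    - [0,0,0]
    - [0,0,0]
    - [0,0,0]
    - [0,0,0]
    - [0,0,0]
  rotation:
    - [0,0,0]
    - [0,0,0]
    - [0,0,0]
    - [0,0,0]
    - [0,0,0]
    - [0,0,0]
    - [0,0,0]

```text
time: 13.5
tool_pos: [519.7, -182.5, 23.2]
tcp_rot: [-180.0, 0.0, 167.5]
ft_force: [-1.6, -0.6, 5.5]
finger_gap: 9.2
grip_force: 78.5
```

Run:
```python
from bench import r;from h import *
go(r,490.2,180.5,140,170.94)
```

```text
t 13.5 tcp [ 519.7 -182.5   23.2] [-180.     0.   167.5] gap 9.2 grip 78.5 | lin m [ 0.1075  0.3479 -0.117 ] rot [-0.02  0.04 -3.48]
```

>>> servo_tool:
  fingers: [0,0,0,0,0,0,0,0,0,0]
  linear:
    - [0,0,-0.005]
    - [0,0,-0.02]
    - [0,0,-0.05]
    - [0,0,-0.08]
    - [0,0,-0.105]
    - [0.005,0.015,-0.117]
    - [0.015,0.045,-0.117]
    - [0.025,0.08,-0.117]
    - [0.036,0.116,-0.117]
    - [0.047,0.152,-0.117]
  rotation:
    - [0,0,0]
    - [0,0,0]
    - [0,0,0]
    - [0,0,0]
    - [0,0,0]
    - [0,0,0]
    - [0,0,-0.5]
    - [0,0,-1]
    - [0,0,-1.5]
    - [0,0,-2]

```text
time: 14.5
tool_pos: [506.1, -22.4, 140.5]
tcp_rot: [180.0, 0.0, 169.5]
ft_force: [0.2, 0.5, -2.4]
finger_gap: 9.7
grip_force: 78.4
```

Run:
```python
from bench import r;from h import *
go(r,490.2,180.5,140,170.94)
```

```text
t 14.5 tcp [506.1 -22.4 140.5] [180.    0.  169.5] gap 9.7 grip 78.4 | lin m [0.0528 0.1966 0.0005] rot [ 0.01  0.04 -1.49]
```

>>> servo_tool:
  fingers: [0,0,0,0,0,0,0,0,0,0]
  linear:
    - [0.009,0.035,0]
    - [0.018,0.07,0]
    - [0.027,0.105,0]
    - [0.036,0.14,0]
    - [0.045,0.17,0]
    - [0.05,0.19,0]
    - [0.053,0.197,0.01]
    - [0.053,0.197,0.03]
    - [0.053,0.197,0.045]
    - [0.053,0.197,0.05]
  rotation:
    - [0,0,0]
    - [0,0,-0.5]
    - [0,0,-1]
    - [0,0,-1.4]
    - [0,0,-1.4]
    - [0,0,-1.4]
    - [0,0,-1.4]
    - [0,0,-1.4]
    - [0,0,-1.4]
    - [0,0,-1.4]

```text
time: 15.5
tool_pos: [488.7, 178.7, 87.2]
tcp_rot: [-179.9, -0.2, 170.8]
ft_force: [-0.5, -0.8, -2.7]
finger_gap: 9.5
grip_force: 78.4
```

>>> servo_tool:
  fingers: [0,0,0]
  linear:
    - [0,0,0]
    - [0,0,0]
    - [0,0,0]
  rotation:
    - [0,0,0]
    - [0,0,0]
    - [0,0,0]

```text
time: 15.8
tool_pos: [491.2, 179.5, 90.6]
tcp_rot: [180.0, 0.1, 170.8]
ft_force: [0.4, 0.2, -2.2]
finger_gap: 9.5
grip_force: 78.4
```

Run:
```python
from bench import r;from h import *
go(r,489.9,180.5,46,170.94)
```

```text
t 15.8 tcp [491.2 179.5  90.6] [1.800e+02 1.000e-01 1.708e+02] gap 9.5 grip 78.4 | lin m [0.0015 0.0007 0.0446] rot [ 0.04  0.08 -0.11]
```

>>> servo_tool:
  fingers: [0,0,0,0,0,0,0,0,0]
  linear:
    - [0.001,0.0007,0.015]
    - [0.001,0.0007,0.03]
    - [0.001,0.0007,0.037]
    - [0.001,0.0007,0.042]
    - [0.001,0.0007,0.0445]
    - [0.001,0.0007,0.0455]
    - [0.001,0.0007,0.0465]
    - [0.001,0.0007,0.0465]
    - [0.001,0.0007,0.0465]
  rotation:
    - [0,0,0]
    - [0,0,0]
    - [0,0,0]
    - [0,0,0]
    - [0,0,0]
    - [0,0,0]
    - [0,0,0]
    - [0,0,0]
    - [0,0,0]

```text
time: 16.7
tool_pos: [489.9, 181.2, 44.5]
tcp_rot: [179.9, 0.0, 170.9]
ft_force: [-6.3, 2.3, 8.9]
finger_gap: 9.5
grip_force: 79.7
```

Seated (force up). Release and go up, then on to the 50 column.

>>> servo_tool:
  fingers: [0.02,0.03,0.03,0.03,0.03,0.03,0.03,0.03,0.03,0.03]
  linear:
    - [0,0,0]
    - [0,0,0]
    - [0,0,0]
    - [0,0,0]
    - [0,0,-0.01]
    - [0,0,-0.025]
    - [0,0,-0.05]
    - [0,0,-0.08]
    - [0,0,-0.1]
    - [0,0,-0.1]
  rotation:
    - [0,0,0]
    - [0,0,0]
    - [0,0,0]
    - [0,0,0]
    - [0,0,0]
    - [0,0,0]
    - [0,0,0]
    - [0,0,0]
    - [0,0,0]
    - [0,0,0]

```text
time: 17.7
tool_pos: [492.4, 181.3, 148.6]
tcp_rot: [179.8, 0.4, 170.9]
ft_force: [1.2, -0.2, 0.5]
finger_gap: 30.2
grip_force: 0.0
```

Run:
```python
from bench import r;import cv2,pickle;from h import *
w=r.snapshot("wrist");pickle.dump(w,open("d6.pkl","wb"));cv2.imwrite("pics/w6.png",w["frame"][:,:,::-1])
go(r,490.4,-269.2,120,157)
```

```text
t 17.75 tcp [491.3 181.  146.3] [179.9   0.3 170.9] gap 30.0 grip 0.0 | lin m [-0.0705 -0.4446  0.0257] rot [ 0.15  0.27 13.86]
```

View pics/w6.png

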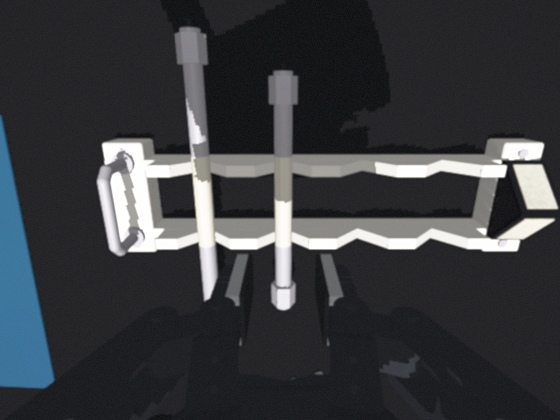

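Column 150 is in place 3, ends (284,73) and (283,307). Column 200, ends (190,30) and (208,300), looks slightly skewed, so I'll compute both.

Run:
```python
import pickle;from h import *
w=pickle.load(open("d6.pkl","rb"))
for a in [(284,73,283.5,307),(190,30,209.5,310),(195,100,207,245)]:
    P=ray(w,a[0],a[1],33);Q=ray(w,a[2],a[3],33);c=(P+Q)[:2]/2;D=P-Q
    print(rackpts((0,0),9.06,[[c[0]-494.9,c[1]-210.1,0]]).round(1),np.linalg.norm(D).round(1),(np.degrees(np.arctan2(D[1],D[0]))%180).round(2))
L=[[x,-90,z] for x,z in((-114,33),(-28,33),(28,33),(114,33))]
print(proj(w,rackpts((494.9,210.1),-9.06,L)).round())
```

```text
[[  1.1 -29.1   0. ]] 184.4 170.82
[[-10.3 -90.7   0. ]] 213.0 170.18
[[-19.3 -89.7   0. ]] 109.3 170.98
[[189.  35.]
 [200. 166.]
 [206. 236.]
 [213. 327.]]
```

No skew: it's perspective, and both columns sit at their places. Next, the 50 column.

>>> servo_tool:
  fingers: [0.035,0.035,0.035,0.035,0.035,0.035,0.035,0.035,0.035,0.035]
  linear:
    - [-0.006,-0.04,0]
    - [-0.013,-0.085,0]
    - [-0.02,-0.13,0]
    - [-0.028,-0.175,0]
    - [-0.035,-0.22,0]
    - [-0.042,-0.265,0]
    - [-0.049,-0.31,0]
    - [-0.056,-0.355,0]
    - [-0.063,-0.4,0]
    - [-0.068,-0.43,0.01]
  rotation:
    - [0,0,1]
    - [0,0,2.5]
    - [0,0,4]
    - [0,0,5.5]
    - [0,0,7]
    - [0,0,8.5]
    - [0,0,10]
    - [0,0,11.5]
    - [0,0,13]
    - [0,0,13.9]

```text
time: 18.75
tool_pos: [488.2, -258.1, 133.7]
tcp_rot: [-180.0, 0.1, 156.8]
ft_force: [0.4, 0.0, 1.3]
finger_gap: 34.8
grip_force: 0.0
```

>>> servo_tool:
  fingers: [0.035,0.035,0.035,0.035]
  linear:
    - [0,0,0.01]
    - [0,0,0.01]
    - [0,0,0.01]
    - [0,0,0.01]
  rotation:
    - [0,0,0]
    - [0,0,0]
    - [0,0,0]
    - [0,0,0]

```text
time: 19.15
tool_pos: [488.5, -253.6, 123.3]
tcp_rot: [180.0, -0.0, 157.1]
ft_force: [0.3, 0.5, 0.9]
finger_gap: 34.8
grip_force: 0.0
```

Run:
```python
from bench import r;import cv2,pickle;from h import *
w=r.snapshot("wrist");pickle.dump(w,open("d7.pkl","wb"));cv2.imwrite("pics/w7.png",w["frame"][:,:,::-1])
go(r,490.4,-269.2,60,157)
```

```text
t 19.2 tcp [ 488.8 -253.8  123.6] [180.    0.  157.1] gap 34.7 grip 0.0 | lin m [-0.0075 -0.0135  0.0636] rot [0.   0.03 0.06]
```

View pics/w7.png

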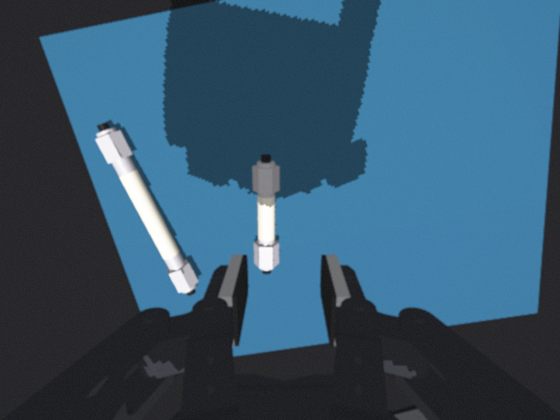

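Fitting ends: the 50 column from (265.5,161) to (266.5,268), the 100 column from (108,133) to (187,288).

Run:
```python
from bench import r;import pickle;from h import *
w=pickle.load(open("d7.pkl","rb"))
for a in [(265.5,161,266.5,268),(108.5,133,187,288)]:
    P=ray(w,a[0],a[1],11.5);Q=ray(w,a[2],a[3],11.5);c=(P+Q)[:2]/2;D=P-Q
    print(c,np.linalg.norm(D).round(1),(np.degrees(np.arctan2(D[1],D[0]))%180).round(2))
    go(r,*c,60,(np.degrees(np.arctan2(D[1],D[0]))%180))
```

```text
[ 490.35746177 -269.48267286] 86.0 156.66
t 19.2 tcp [ 488.8 -253.8  123.6] [180.    0.  157.1] gap 34.7 grip 0.0 | lin m [-0.0075 -0.0138  0.0636] rot [0.   0.03 0.39]
[ 455.94347141 -349.30066163] 131.3 176.36
t 19.2 tcp [ 488.8 -253.8  123.6] [180.    0.  157.1] gap 34.7 grip 0.0 | lin m [-0.007  -0.1007  0.0636] rot [ -0.     0.03 -19.31]
```

>>> servo_tool:
  fingers: [0.035,0.035,0.035,0.035,0.035,0.035,0.035]
  linear:
    - [-0.004,-0.007,0.02]
    - [-0.0075,-0.0138,0.04]
    - [-0.0075,-0.0138,0.06]
    - [-0.0075,-0.0138,0.07]
    - [-0.0075,-0.0138,0.075]
    - [-0.0075,-0.0138,0.075]
    - [-0.0075,-0.0138,0.075]
  rotation:
    - [0,0,0]
    - [0,0,0.3]
    - [0,0,0.3]
    - [0,0,0.3]
    - [0,0,0.3]
    - [0,0,0.3]
    - [0,0,0.3]

```text
time: 19.9
tool_pos: [490.5, -270.6, 49.1]
tcp_rot: [-180.0, 0.1, 156.7]
ft_force: [0.5, -0.0, 0.3]
finger_gap: 34.8
grip_force: 0.0
```

Run:
```python
from bench import r;from h import *
go(r,490.4,-269.4,22.8,156.8)
```

```text
t 19.9 tcp [ 490.5 -270.6   49.1] [-1.800e+02  1.000e-01  1.567e+02] gap 34.8 grip 0.0 | lin m [0.0006 0.001  0.0263] rot [-0.01  0.08 -0.11]
```

>>> servo_tool:
  fingers: [0.035,0.035,0.035,0.035,0.035]
  linear:
    - [0.0005,0.001,0.01]
    - [0.0005,0.001,0.019]
    - [0.0005,0.001,0.0245]
    - [0.0005,0.001,0.0258]
    - [0.0005,0.001,0.0258]
  rotation:
    - [0,0,0]
    - [0,0,0]
    - [0,0,0]
    - [0,0,0]
    - [0,0,0]

```text
time: 20.4
tool_pos: [489.5, -269.2, 21.8]
tcp_rot: [180.0, -0.1, 156.7]
ft_force: [-0.2, -0.4, 0.1]
finger_gap: 34.9
grip_force: 0.0
```

>>> servo_tool:
  fingers: [0.02,0,0,0,0,0,0]
  linear:
    - [0,0,0]
    - [0,0,0]
    - [0,0,0]
    - [0,0,0]
    - [0,0,0]
    - [0,0,0]
    - [0,0,0]
  rotation:
    - [0,0,0]
    - [0,0,0]
    - [0,0,0]
    - [0,0,0]
    - [0,0,0]
    - [0,0,0]
    - [0,0,0]

```text
time: 21.1
tool_pos: [490.1, -269.6, 22.8]
tcp_rot: [-180.0, 0.0, 156.7]
ft_force: [-2.2, 0.4, 5.2]
finger_gap: 9.6
grip_force: 78.5
```

Run:
```python
from bench import r;from h import *
go(r,509.1,299,150,170.94)
```

```text
t 21.1 tcp [ 490.1 -269.6   22.8] [-180.     0.   156.7] gap 9.6 grip 78.5 | lin m [ 0.2077  0.5296 -0.1275] rot [ -0.02   0.04 -14.28]
```

>>> servo_tool:
  fingers: [0,0,0,0,0,0,0,0,0,0]
  linear:
    - [0,0,-0.005]
    - [0,0,-0.02]
    - [0,0,-0.05]
    - [0,0,-0.085]
    - [0,0,-0.115]
    - [0.006,0.015,-0.1275]
    - [0.02,0.05,-0.1275]
    - [0.035,0.09,-0.1275]
    - [0.051,0.13,-0.1275]
    - [0.067,0.17,-0.1275]
  rotation:
    - [0,0,0]
    - [0,0,0]
    - [0,0,0]
    - [0,0,0]
    - [0,0,0]
    - [0,0,-1]
    - [0,0,-2]
    - [0,0,-3]
    - [0,0,-4]
    - [0,0,-5]

```text
time: 22.1
tool_pos: [495.4, -85.2, 150.8]
tcp_rot: [180.0, 0.1, 161.7]
ft_force: [0.7, 0.4, -1.8]
finger_gap: 9.1
grip_force: 78.4
```

Run:
```python
from bench import r;from h import *
go(r,509.1,299,150,170.94)
```

```text
t 22.1 tcp [495.4 -85.2 150.8] [1.800e+02 1.000e-01 1.617e+02] gap 9.1 grip 78.4 | lin m [0.1079 0.369  0.0007] rot [ 0.    0.05 -9.27]
```

>>> servo_tool:
  fingers: [0,0,0,0,0,0,0,0,0,0]
  linear:
    - [0.012,0.04,0]
    - [0.025,0.083,0]
    - [0.038,0.127,0]
    - [0.051,0.17,0]
    - [0.064,0.215,0]
    - [0.077,0.26,0]
    - [0.09,0.305,0]
    - [0.1,0.34,0]
    - [0.108,0.369,0]
    - [0.108,0.369,0.01]
  rotation:
    - [0,0,-1]
    - [0,0,-2]
    - [0,0,-3]
    - [0,0,-4]
    - [0,0,-5]
    - [0,0,-6]
    - [0,0,-7]
    - [0,0,-8.5]
    - [0,0,-9.3]
    - [0,0,-9.3]

```text
time: 23.1
tool_pos: [509.7, 301.7, 142.2]
tcp_rot: [179.8, 0.2, 171.2]
ft_force: [0.0, -0.7, -1.1]
finger_gap: 9.8
grip_force: 78.5
```

>>> servo_tool:
  fingers: [0,0,0,0,0,0]
  linear:
    - [0,0,0.02]
    - [0,0,0.035]
    - [0,0,0.04]
    - [0,0,0.04]
    - [0,0,0.04]
    - [0,0,0.04]
  rotation:
    - [0,0,0]
    - [0,0,0]
    - [0,0,0]
    - [0,0,0]
    - [0,0,0]
    - [0,0,0]

```text
time: 23.7
tool_pos: [510.0, 297.6, 101.0]
tcp_rot: [179.9, 0.1, 170.9]
ft_force: [0.0, -0.9, -2.0]
finger_gap: 9.3
grip_force: 78.5
```

Run:
```python
from bench import r;from h import *;import cv2
w=r.snapshot("wrist");cv2.imwrite("pics/w8.png",w["frame"][:,:,::-1])
go(r,509.1,299,50,170.94)
```

```text
t 23.75 tcp [510.  297.6 101. ] [1.799e+02 1.000e-01 1.709e+02] gap 9.4 grip 78.5 | lin m [0.0011 0.0012 0.051 ] rot [ 0.06  0.08 -0.  ]
```

View pics/w8.png

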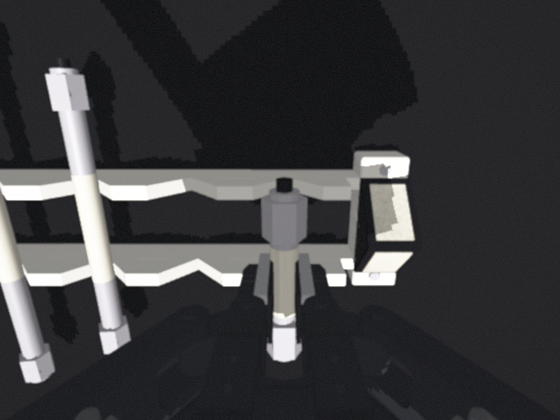

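The 50 column, at (284,270), hangs over place 1 beside the card holder (395,225). Lower to contact near TCP 48.

>>> servo_tool:
  fingers: [0,0,0,0,0,0,0,0,0]
  linear:
    - [0.001,0.0012,0.015]
    - [0.001,0.0012,0.03]
    - [0.001,0.0012,0.04]
    - [0.001,0.0012,0.045]
    - [0.001,0.0012,0.049]
    - [0.001,0.0012,0.051]
    - [0.001,0.0012,0.052]
    - [0.001,0.0012,0.053]
    - [0.001,0.0012,0.053]
  rotation:
    - [0,0,0]
    - [0,0,0]
    - [0,0,0]
    - [0,0,0]
    - [0,0,0]
    - [0,0,0]
    - [0,0,0]
    - [0,0,0]
    - [0,0,0]

```text
time: 24.65
tool_pos: [509.1, 299.7, 48.4]
tcp_rot: [179.9, 0.1, 171.0]
ft_force: [-3.4, 2.3, 7.0]
finger_gap: 9.6
grip_force: 79.3
```

Seated. Release and rise.

>>> servo_tool:
  fingers: [0.02,0.028,0.028,0.028,0.028,0.028,0.028,0.028,0.028,0.028]
  linear:
    - [0,0,0]
    - [0,0,0]
    - [0,0,0]
    - [0,0,0]
    - [0,0,-0.01]
    - [0,0,-0.025]
    - [0,0,-0.05]
    - [0,0,-0.08]
    - [0,0,-0.1]
    - [0,0,-0.1]
  rotation:
    - [0,0,0]
    - [0,0,0]
    - [0,0,0]
    - [0,0,0]
    - [0,0,0]
    - [0,0,0]
    - [0,0,0]
    - [0,0,0]
    - [0,0,0]
    - [0,0,0]

```text
time: 25.65
tool_pos: [511.1, 300.2, 152.8]
tcp_rot: [179.7, 0.4, 171.0]
ft_force: [0.7, -0.2, 0.1]
finger_gap: 28.0
grip_force: 0.0
```

Run:
```python
from bench import r;from h import *;import cv2,pickle
w=r.snapshot("wrist");cv2.imwrite("pics/w9.png",w["frame"][:,:,::-1]);pickle.dump(w,open("d9.pkl","wb"))
go(r,456,-349,140,176.4)
```

```text
t 25.7 tcp [510.1 299.7 150.3] [179.8   0.3 171. ] gap 28.1 grip 0.0 | lin m [-0.0485 -0.6492  0.0085] rot [ 0.17  0.28 -5.44]
```

View pics/w9.png

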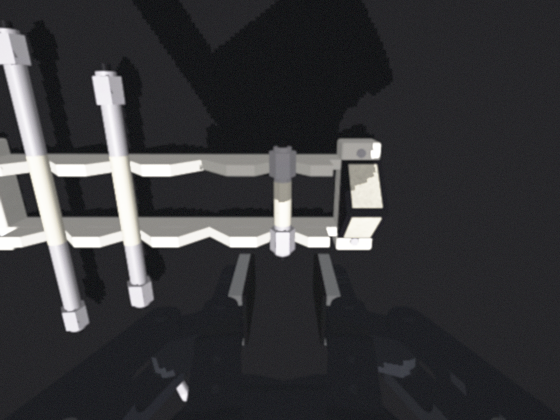

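The 50 column rests with one fitting in each notch, (283,163) and (283,241), level. Now the 100 column.

>>> servo_tool:
  fingers: [0.04,0.04,0.04,0.04,0.04,0.04,0.04,0.04,0.04,0.04]
  linear:
    - [-0.003,-0.035,0]
    - [-0.006,-0.08,0]
    - [-0.009,-0.125,0]
    - [-0.013,-0.17,0]
    - [-0.016,-0.215,0]
    - [-0.02,-0.26,0]
    - [-0.023,-0.305,0]
    - [-0.026,-0.35,0]
    - [-0.03,-0.395,0]
    - [-0.033,-0.44,0]
  rotation:
    - [0,0,-0.5]
    - [0,0,-1]
    - [0,0,-1.5]
    - [0,0,-2]
    - [0,0,-2.5]
    - [0,0,-3]
    - [0,0,-3.5]
    - [0,0,-4]
    - [0,0,-4.5]
    - [0,0,-5.4]

```text
time: 26.7
tool_pos: [470.8, -142.4, 146.1]
tcp_rot: [180.0, -0.1, 176.4]
ft_force: [0.4, 0.2, -0.0]
finger_gap: 39.8
grip_force: 0.0
```

Run:
```python
from bench import r;from h import *
go(r,455.5,-349.2,140,176.4)
```

```text
t 26.7 tcp [ 470.8 -142.4  146.1] [ 1.800e+02 -1.000e-01  1.764e+02] gap 39.8 grip 0.0 | lin m [ 0.0022 -0.2074  0.0061] rot [ 0.02 -0.05 -0.02]
```

>>> servo_tool:
  fingers: [0.04,0.04,0.04,0.04,0.04,0.04,0.04,0.04,0.04,0.04]
  linear:
    - [0,-0.04,0]
    - [0.001,-0.08,0]
    - [0.001,-0.12,0]
    - [0.002,-0.155,0]
    - [0.002,-0.185,0.02]
    - [0.002,-0.202,0.04]
    - [0.002,-0.2074,0.06]
    - [0.002,-0.2074,0.08]
    - [0.002,-0.2074,0.09]
    - [0.002,-0.2074,0.09]
  rotation:
    - [0,0,0]
    - [0,0,0]
    - [0,0,0]
    - [0,0,0]
    - [0,0,0]
    - [0,0,0]
    - [0,0,0]
    - [0,0,0]
    - [0,0,0]
    - [0,0,0]

```text
time: 27.7
tool_pos: [455.2, -346.2, 54.3]
tcp_rot: [179.8, -0.2, 176.4]
ft_force: [-0.1, 0.4, -0.7]
finger_gap: 39.7
grip_force: 0.0
```

>>> servo_tool:
  fingers: [0.04,0.04,0.04]
  linear:
    - [0,0,0]
    - [0,0,0]
    - [0,0,0]
  rotation:
    - [0,0,0]
    - [0,0,0]
    - [0,0,0]

```text
time: 28.0
tool_pos: [457.5, -348.2, 58.2]
tcp_rot: [-179.9, 0.1, 176.4]
ft_force: [0.9, -0.1, 0.4]
finger_gap: 40.0
grip_force: 0.0
```

Run:
```python
from bench import r;from h import *
go(r,455.5,-349.2,22.8,176.4)
```

```text
t 28.0 tcp [ 457.5 -348.2   58.2] [-1.799e+02  1.000e-01  1.764e+02] gap 40.0 grip 0.0 | lin m [ 0.002  -0.0011  0.0354] rot [-0.08  0.1  -0.02]
```

>>> servo_tool:
  fingers: [0.04,0.04,0.04,0.04,0.04,0.04]
  linear:
    - [0.001,-0.001,0.012]
    - [0.001,-0.001,0.022]
    - [0.001,-0.001,0.03]
    - [0.001,-0.001,0.033]
    - [0.001,-0.001,0.034]
    - [0.001,-0.001,0.034]
  rotation:
    - [0,0,0]
    - [0,0,0]
    - [0,0,0]
    - [0,0,0]
    - [0,0,0]
    - [0,0,0]

```text
time: 28.6
tool_pos: [455.6, -348.6, 22.6]
tcp_rot: [180.0, -0.0, 176.4]
ft_force: [0.9, 0.5, 0.7]
finger_gap: 39.6
grip_force: 0.0
```

>>> servo_tool:
  fingers: [0.02,0,0,0,0,0,0]
  linear:
    - [0,0,0]
    - [0,0,0]
    - [0,0,0]
    - [0,0,0]
    - [0,0,0]
    - [0,0,0]
    - [0,0,0]
  rotation:
    - [0,0,0]
    - [0,0,0]
    - [0,0,0]
    - [0,0,0]
    - [0,0,0]
    - [0,0,0]
    - [0,0,0]

```text
time: 29.3
tool_pos: [456.0, -349.1, 23.6]
tcp_rot: [-180.0, 0.1, 176.4]
ft_force: [-1.4, 1.3, 5.9]
finger_gap: 9.5
grip_force: 78.4
```

Run:
```python
from bench import r;from h import *
go(r,499.6,239.7,150,170.94)
```

```text
t 29.3 tcp [ 456.  -349.1   23.6] [-1.800e+02  1.000e-01  1.764e+02] gap 9.5 grip 78.4 | lin m [-0.0062  0.5902 -0.1269] rot [-0.04  0.05  5.42]
```

>>> servo_tool:
  fingers: [0,0,0,0,0,0,0,0,0,0]
  linear:
    - [0,0,-0.005]
    - [0,0,-0.02]
    - [0,0,-0.05]
    - [0,0,-0.085]
    - [0,0,-0.115]
    - [0,0.015,-0.127]
    - [-0.001,0.05,-0.127]
    - [-0.001,0.09,-0.127]
    - [-0.002,0.135,-0.127]
    - [-0.002,0.18,-0.127]
  rotation:
    - [0,0,0]
    - [0,0,0]
    - [0,0,0]
    - [0,0,0]
    - [0,0,0]
    - [0,0,0.5]
    - [0,0,1]
    - [0,0,1.5]
    - [0,0,2]
    - [0,0,2.5]

```text
time: 30.3
tool_pos: [468.9, -167.7, 150.7]
tcp_rot: [-180.0, 0.0, 173.8]
ft_force: [1.6, 0.3, -2.1]
finger_gap: 9.1
grip_force: 78.3
```

Run:
```python
from bench import r;from h import *
go(r,499.6,239.7,150,170.94)
```

```text
t 30.3 tcp [ 468.9 -167.7  150.7] [-180.     0.   173.8] gap 9.1 grip 78.3 | lin m [0.0136 0.4083 0.0007] rot [-0.    0.05  2.85]
```

>>> servo_tool:
  fingers: [0,0,0,0,0,0,0,0,0,0]
  linear:
    - [0.001,0.045,0]
    - [0.003,0.09,0]
    - [0.005,0.135,0]
    - [0.006,0.18,0]
    - [0.008,0.225,0]
    - [0.009,0.27,0]
    - [0.01,0.315,0]
    - [0.012,0.36,0]
    - [0.013,0.395,0]
    - [0.0136,0.408,0]
  rotation:
    - [0,0,0]
    - [0,0,0.4]
    - [0,0,0.8]
    - [0,0,1.2]
    - [0,0,1.6]
    - [0,0,2]
    - [0,0,2.4]
    - [0,0,2.8]
    - [0,0,2.8]
    - [0,0,2.8]

```text
time: 31.3
tool_pos: [498.8, 241.2, 150.7]
tcp_rot: [179.9, 0.0, 171.2]
ft_force: [-0.5, -0.5, -3.2]
finger_gap: 9.4
grip_force: 78.4
```

>>> servo_tool:
  fingers: [0,0,0,0,0,0,0]
  linear:
    - [0,0,0.02]
    - [0,0,0.04]
    - [0,0,0.055]
    - [0,0,0.06]
    - [0,0,0.06]
    - [0,0,0.06]
    - [0,0,0.06]
  rotation:
    - [0,0,0]
    - [0,0,0]
    - [0,0,0]
    - [0,0,0]
    - [0,0,0]
    - [0,0,0]
    - [0,0,0]

```text
time: 32.0
tool_pos: [500.1, 238.1, 91.1]
tcp_rot: [179.9, 0.1, 171.0]
ft_force: [1.4, 0.2, -1.6]
finger_gap: 9.4
grip_force: 78.4
```

Run:
```python
from bench import r;from h import *
go(r,499.6,239.7,46,170.94)
```

```text
t 32.0 tcp [500.1 238.1  91.1] [1.799e+02 1.000e-01 1.710e+02] gap 9.4 grip 78.4 | lin m [0.0008 0.0015 0.0451] rot [0.05 0.1  0.1 ]
```

>>> servo_tool:
  fingers: [0,0,0,0,0,0,0,0,0]
  linear:
    - [0.0008,0.0015,0.015]
    - [0.0008,0.0015,0.03]
    - [0.0008,0.0015,0.038]
    - [0.0008,0.0015,0.042]
    - [0.0008,0.0015,0.0445]
    - [0.0008,0.0015,0.0458]
    - [0.0008,0.0015,0.047]
    - [0.0008,0.0015,0.0475]
    - [0.0008,0.0015,0.0475]
  rotation:
    - [0,0,0]
    - [0,0,0]
    - [0,0,0]
    - [0,0,0]
    - [0,0,0]
    - [0,0,0]
    - [0,0,0]
    - [0,0,0]
    - [0,0,0]

```text
time: 32.9
tool_pos: [499.1, 240.6, 44.7]
tcp_rot: [179.9, 0.0, 171.1]
ft_force: [-10.4, 0.7, 17.6]
finger_gap: 9.5
grip_force: 80.7
```

>>> servo_tool:
  fingers: [0,0.02,0.028,0.028,0.028,0.028,0.028,0.028,0.028,0.028]
  linear:
    - [0,0,-0.0006]
    - [0,0,-0.0006]
    - [0,0,-0.0006]
    - [0,0,-0.0006]
    - [0,0,-0.01]
    - [0,0,-0.025]
    - [0,0,-0.05]
    - [0,0,-0.08]
    - [0,0,-0.12]
    - [0,0,-0.15]
  rotation:
    - [0,0,0]
    - [0,0,0]
    - [0,0,0]
    - [0,0,0]
    - [0,0,0]
    - [0,0,0]
    - [0,0,0]
    - [0,0,0]
    - [0,0,0]
    - [0,0,0]

```text
time: 33.9
tool_pos: [499.4, 239.8, 196.5]
tcp_rot: [179.9, 0.2, 171.1]
ft_force: [1.5, 0.2, 1.0]
finger_gap: 27.9
grip_force: 0.0
```

>>> servo_tool:
  fingers: [0.028,0.028,0.028,0.028]
  linear:
    - [0,0,-0.02]
    - [0,0,-0.02]
    - [0,0,-0.02]
    - [0,0,-0.02]
  rotation:
    - [0,0,0]
    - [0,0,0]
    - [0,0,0]
    - [0,0,0]

```text
time: 34.3
tool_pos: [497.9, 239.3, 211.1]
tcp_rot: [-179.9, -0.1, 171.1]
ft_force: [-0.3, -0.3, -0.2]
finger_gap: 28.1
grip_force: 0.0
```

Run:
```python
from bench import r;from h import *;import cv2,pickle
w=r.snapshot("wrist");f=w["frame"].copy();pickle.dump(w,open("d10.pkl","wb"))
for y,L,z in((90,39,37),(30,64,33),(-30,89,33),(-90,114,33)):
  for u,v in proj(w,rackpts((494.9,210.1),-9.06,[[-L,y,z],[0,y,z],[L,y,z]])).round().astype(int): cv2.circle(f,(int(u),int(v)),2,(255,0,0),-1)
cv2.imwrite("pics/w10.png",cv2.resize(f,None,fx=1.4,fy=1.4)[:,:,::-1])
go(r,500,240,215,170.94)
```

```text
t 34.35 tcp [497.8 239.2 210.7] [-1.799e+02 -1.000e-01  1.711e+02] gap 28.2 grip 0.0 | lin m [-0.0021  0.0011 -0.0043] rot [-0.07 -0.13  0.12]
```

View pics/w10.png

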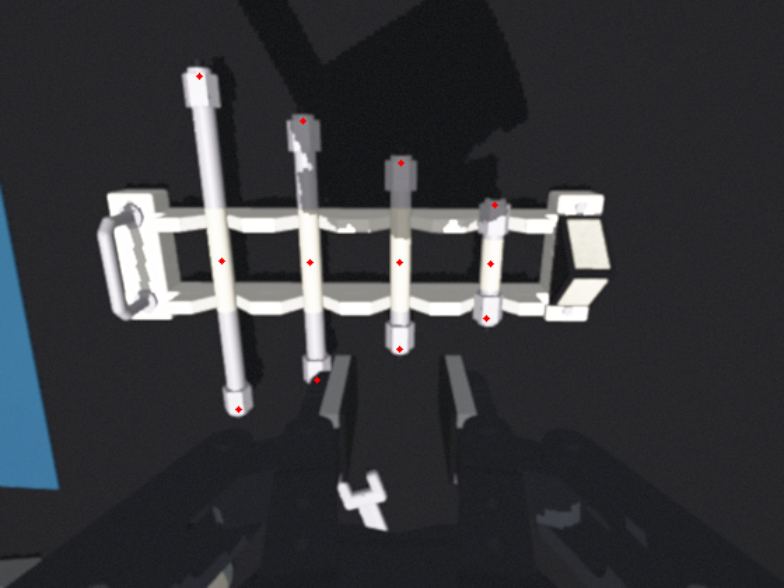

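All four columns lie in order on their predicted places: the overlay dots sit on their ends and middles to within 1–2 mm. The fingers are clear. Handing in.

```bash
python3 -c "
from bench import r
print(r.hand_in())"
```

```text
the job is handed in; nothing more can be done
None
```

The four columns lie in the rack in order of length, shortest beside the card holder and longest beside the handle, each within about 2 mm of its place in the last wrist picture. The job was handed in at about 34 s; no verdict was returned.

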